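# Draw the blown fuse

## Robot

A 7-joint arm with a two-finger parallel gripper is mounted at the origin on the work surface. World frame = base frame: x ahead of the robot, y to its left, z up, the work surface at z = 0. Lengths are in m, angles in rad, forces in N, time in s.
With the tool pointing down it reaches from about 0.425 to 0.925 m from the base axis. Payload 6.8 kg.
Tool frame: the origin (TCP) lies midway between the tips of the shut fingers; the grasp point (between the pads) lies 19 mm behind it; z points along the fingers, y is the line along which they close (so a half turn about z gives the same grasp; the last joint's range is limited). The gripper opens to 85 mm and grips with 20 to 120 N. Pads are 22 mm wide; open, the fingers measure 114 mm over their backs; the gripper's body (76 mm by 85 mm) begins 54 mm behind the grasp point. The pads swing forward as they close: fully open they stand 13 mm farther back than shut.
Start: joints at [1.231, 0.477, 0.022, 1.555, -0.011, 1.109, -0.083], TCP at [0.155, -0.657, 0.231] pointing down, gripper open.
Joint ranges: [-2.96, 2.96], [-0.34, 2.1], [-1.41, 1.46], [0.24, 2.44], [-1.37, 4.51], [0.17, 1.92], [-2.96, 2.96]. Speed limits (rad/s): [2.39, 2.39, 3.14, 3.14, 3.14, 3.14, 3.14].

## Interface

Orientations are given as a rotation vector (axis times angle).
In Python, from bench import status, vision, r gives the robot as it stands. The module is installed in compiled form; this text tells all that it offers.
- The arm moves only by the shell command python3 -m handwheel 'ROWS' [OPENING] [FORCE]. ROWS is JSON, a list of rows, each an object with "dp": the shift along the tool's x, y, z in m, a list of three; "delta_rot": the turn, a rotation vector about the tool's x, y, z in rad, a list of three. In form: [{"dp": [x, y, z], "delta_rot": [rx, ry, rz]}, ...]. A call has 1 to 12 rows; each row is the pose to reach, as a shift and turn from the pose commanded when the call began, along the tool's axes at that moment; what a row does not reach only later rows make up. A row lasts 1/8 s, in which the tool goes at most 62.5 mm and 10.7 degrees, less where a joint would pass 70% of its speed; a pose out of reach is approached as far as the arm can. A call with a gripper value outside its range is refused whole. OPENING is the opening, from 0 (shut) to 1 (fully open), set as the call begins (- or left out, the last holds). The fingers move at their own pace and stop on an object; FORCE is the grip in N (left out, the last holds). Time passes only in rows, so rows that repeat a pose let the fingers close. It gives the time, the measured TCP pose, the force, the opening and the grip force at its end, in the units of the state.
- status.get_obs(): the state, without advancing time (a new reading comes with each control period).
- vision.grab_frame(name): name is "side" or "top" or "wrist"; returns a dict with "img" (480x640x3 uint8, blue, green, red), "fovy" (degrees; the focal length in pixels is half the picture's height over the tangent of half this angle, whatever the lens; pixels are square), "cx", "cy" (the principal point, pixels), "world_from_camera" (4x4, takes a point from camera to world coordinates). Camera axes: x right, y up, looking along -z (the intrinsics and any distortion apply to the point x, -y, -z); pixel columns grow to the right and rows downward; lengths in m; the calibration is good to about 2 mm. A picture is of the moment at which its call begins. There is no depth.
- r.hand_in(): hands the job in; it is judged then, once.
The state is a dict: "clock": time; "joints": joint angles; "qvel": joint speeds; "tau": joint torques, N m; "tcp_pos": TCP position; "orientation": TCP orientation; "contact_force": force on the tool from outside, world axes, zero at the start; "moment": the same for the moment, N m; "grip_width": finger opening in m; "gripper_force": force on a finger pad.
Only numpy, scipy, OpenCV 4.12 (cv2) and the standard library are available. Lean on these libraries where they do the work, as an engineer would, in place of code of your own. Each camera call takes 0.05 s, during which the arm holds its last target. There are 200 camera calls.

## Task

One of the three fuses on the board has blown: its striker pin stands up beside its holder, while the other two pins are almost flush. Press that fuse's porcelain carrier down against its spring, twist it anticlockwise until it is free, lift it out and finish holding it still and upright in the gripper about 10 cm straight above its own holder. Leave the other two carriers seated and everything else lying where it is.

Things in the scene. Friction and masses are not known exactly. Their poses are not given: they have to be found in the camera images.
- fuseboard: Fixed black fuse board, 130 mm (its x, pointing away from the robot) by 320 mm (its y) by 20 mm thick. Origin: centre of its underside, on the worktop. It carries three identical white porcelain bayonet holders on its y axis at y = +95, 0 and -95 mm: round collars 47 mm across standing 20 to 50 mm above the worktop. Beside each holder, at x = +52 mm, is its blown-fuse striker pin.
- carrier_a: The left-hand (+y) white porcelain fuse carrier, about 130 g. Origin: centre of its stem's underside, z up. Stem 22 mm across with two lugs; above it the round gripping head, 38 mm across, 29 to 67 mm above the origin. Seated: origin 28 mm, head top 95 mm above the worktop, 7 mm gap between head and collar (sprung up), x axis along the board's x. How to free it: see its seat.
- carrier_b: The middle white porcelain fuse carrier, about 130 g. Origin: centre of its stem's underside, z up. Stem 22 mm across with two lugs; above it the round gripping head, 38 mm across, 29 to 67 mm above the origin. Seated: origin 28 mm, head top 95 mm above the worktop, 7 mm gap between head and collar (sprung up), x axis along the board's x. How to free it: see its seat.
- carrier_c: The right-hand (-y) white porcelain fuse carrier, about 130 g. Origin: centre of its stem's underside, z up. Stem 22 mm across with two lugs; above it the round gripping head, 38 mm across, 29 to 67 mm above the origin. Seated: origin 28 mm, head top 95 mm above the worktop, 7 mm gap between head and collar (sprung up), x axis along the board's x. How to free it: see its seat.
- seat_a (a point): Where carrier_a's origin sits when seated: on the left-hand (+y) holder's axis, 28 mm above the worktop, 22 mm below the mouth; axes as the board. To free: press straight down 4.5 to 7 mm (4.5 N starts it, 8 N bottoms it), keep pressed, turn anticlockwise from above about 70 deg (free from 58 to a stop at about 82); it springs up and lifts out. Unpressed or clockwise: blocked.
- seat_b (a point): Where carrier_b's origin sits when seated: on the middle holder's axis, 28 mm above the worktop, 22 mm below the mouth; axes as the board. To free: press straight down 4.5 to 7 mm (4.5 N starts it, 8 N bottoms it), keep pressed, turn anticlockwise from above about 70 deg (free from 58 to a stop at about 82); it springs up and lifts out. Unpressed or clockwise: blocked.
- seat_c (a point): Where carrier_c's origin sits when seated: on the right-hand (-y) holder's axis, 28 mm above the worktop, 22 mm below the mouth; axes as the board. To free: press straight down 4.5 to 7 mm (4.5 N starts it, 8 N bottoms it), keep pressed, turn anticlockwise from above about 70 deg (free from 58 to a stop at about 82); it springs up and lifts out. Unpressed or clockwise: blocked.
- striker_up: The one steel striker pin that stands up, 16 mm across and 26 mm tall: its fuse is blown. Origin: centre of its underside on the board's top; 52 mm from the axis of the holder it belongs to, towards the board's +x side.
- striker_flush_1: A striker pin of a sound fuse: steel, 16 mm across, only 4 mm tall. Origin: centre of its underside on the board's top, 52 mm from the axis of its holder.
- striker_flush_2: A striker pin of a sound fuse: steel, 16 mm across, only 4 mm tall. Origin: centre of its underside on the board's top, 52 mm from the axis of its holder.
- toroid: Copper toroid inductor lying on the board between the left-hand and middle holders, 34 mm across, 12 mm high; loose bystander. Origin: centre of its underside.
- encoder: Black rotary encoder, 30 mm square, 34 mm high with its shaft up; loose bystander on the robot's side of the board. Origin: centre of its underside.
- probe_1: Grey plastic probe tip, 115 mm long, 14 mm high; loose bystander beyond the board. Origin: under its handle.
- probe_2: A second probe tip like the first; loose bystander.
- spare_link: Spare porcelain link with copper blades, 76 by 20 by 18 mm; loose bystander beyond the board. Origin: centre of its underside.
- heatsink: Finned aluminium heatsink, 50 by 40 by 25 mm; loose bystander at the board's right-hand (-y) end. Origin: centre of its underside.

How it is judged:
By the outcome, as a careful person would: the job done as asked, in the order asked, and still so for the second after the job is handed in, while the arm keeps its last pose, push and grip.
It also fails if it takes over 38 s, if anything falls off the work surface, if the arm or the gripper's body presses on something with over 40 N, if the wrist force passes 120 N, or if a joint passes its speed limit or range.

## Working session

There is one attempt and no reset: what is moved stays moved. The work goes in short steps, Python scripts to look and compute and a shell command to move; the robot and the scene stay as the last step left them, time stands still between calls to the robot, and variables do not carry over. Pictures are saved under pics/ and viewed, at most 10 in all, crops included, and the job is handed in when it is done.

```bash
mkdir -p pics
python3 - <<'E'
from bench import status, vision, r
import cv2,numpy as np
np.set_printoptions(precision=4,suppress=True)
print(status.get_obs())
for n in("top","side"):
    f=vision.grab_frame(n); cv2.imwrite(f"pics/{n}0.png",f["img"]); print(n,{k:v for k,v in f.items() if k!="img"})
E
```

```text
{'clock': 0.0, 'joints': array([ 1.2309,  0.4778,  0.0223,  1.5565, -0.0115,  1.1093, -0.0831]), 'qvel': array([-0.0009, -0.0003, -0.0006, -0.0007, -0.0013, -0.001 ,  0.0011]), 'tau': array([  0.0002, -59.6462,   1.6081, -28.1198,   0.0125,   0.0095,
        -0.    ]), 'tcp_pos': array([ 0.1549, -0.6564,  0.2303]), 'orientation': array([-3.1188, -0.3632,  0.0005]), 'contact_force': array([-0.2871, -0.3508,  0.2918]), 'moment': array([ 0.0148, -0.0034,  0.0007]), 'gripper_force': 0.0, 'grip_width': 0.08530224536121818}
top {'fovy': 50.121083477209915, 'cx': 326.7640099448378, 'cy': 235.12182140917534, 'world_from_camera': array([[-0.0258,  0.9828, -0.1827,  0.4488],
       [-0.9996, -0.0274, -0.0064, -0.0008],
       [-0.0113,  0.1824,  0.9832,  0.8959],
       [ 0.    ,  0.    ,  0.    ,  1.    ]])}
side {'fovy': 55.44236443430243, 'cx': 319.21756173294193, 'cy': 235.6497609704521, 'world_from_camera': array([[ 0.998 ,  0.0397, -0.0502,  0.538 ],
       [-0.064 ,  0.6386, -0.7668, -0.5966],
       [ 0.0016,  0.7685,  0.6399,  0.5661],
       [ 0.    ,  0.    ,  0.    ,  1.    ]])}
```

View pics/top0.png

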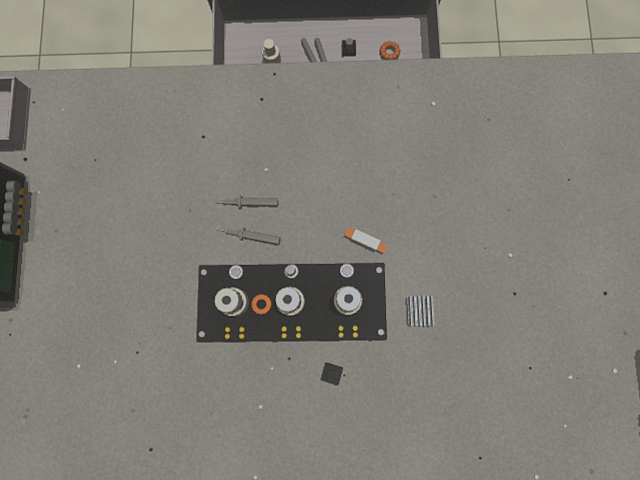

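View pics/side0.png

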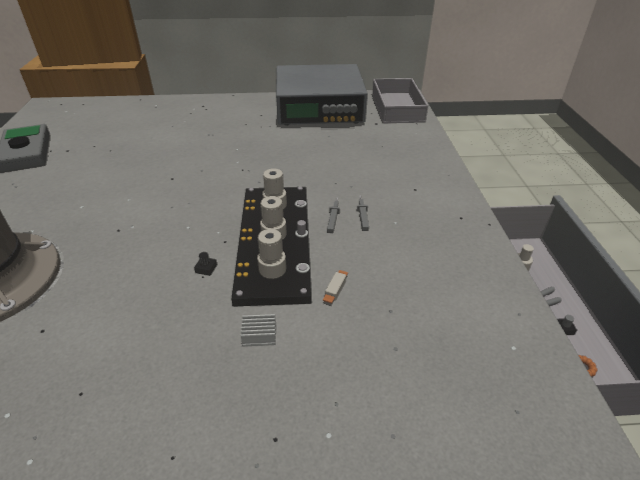

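The middle striker stands up: at top (291,271) it is raised, and at side (301,228) it is a post, while the other two are flush. So the target is carrier_b, with its head at top (289,299) and side (272,205). The toroid sits to its left at top (261,304). Next I'll measure the board and the head.

```bash
cat > h.py <<'E'
import cv2,numpy as np
from bench import status, vision
np.set_printoptions(precision=4,suppress=True)
def ray(f,u,v):
    fl=240/np.tan(np.radians(f["fovy"])/2); T=f["world_from_camera"]
    d=T[:3,:3]@np.array([(u-f["cx"])/fl,-(v-f["cy"])/fl,-1]); return T[:3,3],d/np.linalg.norm(d)
def onz(f,u,v,z):
    o,d=ray(f,u,v); return o+d*(z-o[2])/d[2]
def proj(f,p):
    fl=240/np.tan(np.radians(f["fovy"])/2); T=f["world_from_camera"]
    c=T[:3,:3].T@(np.array(p)-T[:3,3]); return np.array([f["cx"]-fl*c[0]/c[2],f["cy"]+fl*c[1]/c[2]])
E
python3 - <<'E'
from h import *
for n,(x0,y0,x1,y1) in (("top",(185,255,395,350)),("side",(228,180,318,310))):
    f=vision.grab_frame(n); im=f["img"]
    g=im.max(2); m=np.zeros_like(g); m[y0:y1,x0:x1]=(g[y0:y1,x0:x1]<75)*255
    m=cv2.morphologyEx(m,cv2.MORPH_CLOSE,np.ones((3,3)))
    c=max(cv2.findContours(m,0,2)[0],key=cv2.contourArea); h=cv2.convexHull(c)
    q=cv2.approxPolyDP(h,8,True)[:,0]
    print(n,q.tolist())
    if n=="top":
        P=np.array([onz(f,u,v,.02) for u,v in cv2.boxPoints(cv2.minAreaRect(c))]);print(P, P.mean(0))
        rect=cv2.minAreaRect(np.float32(P[:,:2])*1000);print(rect)
    k=3; cr=cv2.resize(im[y0:y1,x0:x1],None,fx=k,fy=k,interpolation=cv2.INTER_CUBIC); 
    cv2.imwrite(f"pics/{n}c.png",cr)
    # heads: bright blobs
    mm=np.zeros_like(g); mm[y0:y1,x0:x1]=(im[y0:y1,x0:x1].min(2)>195)*255
    for c in cv2.findContours(mm,0,2)[0]:
        if cv2.contourArea(c)>60:
            (cc,ax,an)=cv2.fitEllipse(cv2.convexHull(c)) if len(cv2.convexHull(c))>4 else ((0,0),0,0); print(cc,ax,an,onz(f,*cc,.095))
E
```

```text
top [[384, 264], [385, 339], [197, 341], [200, 265]]
[[ 0.566   0.2311  0.02  ]
 [ 0.5607 -0.0943  0.02  ]
 [ 0.4309 -0.0896  0.02  ]
 [ 0.4357  0.227   0.02  ]] [0.4983 0.0685 0.02  ]
((498.2508544921875, 69.46562957763672), (325.44158935546875, 130.21270751953125), 89.05311584472656)
side [[305, 187], [311, 302], [232, 305], [246, 189]]
```

View pics/topc.png

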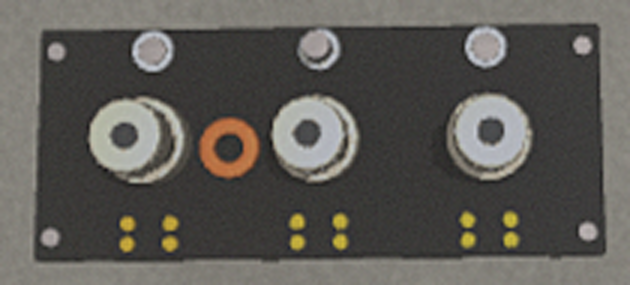

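View pics/sidec.png

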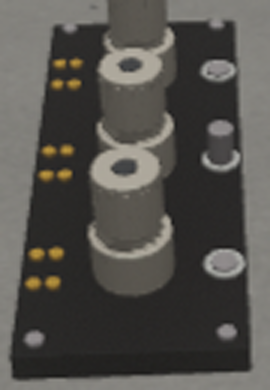

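Middle head hole centre: top ≈ (287.7,299) and side ≈ (271.3,201.7). The raised pin stands beside that head in both crops. I'll triangulate these and the other features.

Run:
```python
from h import *
T=vision.grab_frame("top");S=vision.grab_frame("side")
t=lambda x,y,z:onz(T,185+x/3-.33,255+y/3-.33,z)
s=lambda x,y,z:onz(S,228+x/3-.33,180+y/3-.33,z)
sc=[t(56,51,.021),t(583,45,.021),t(50,237,.021),t(588,231,.021)]
ss=[s(69,28,.021),s(227,332,.021),s(34,338,.021)]
print("screws",np.array(sc),np.mean(sc,0),np.array(ss))
print("side centre",(s(69,28,.021)+s(227,332,.021))/2)
H=[t(124,135,.095),t(308,132,.095),t(490,131,.095)]
print("heads top",np.array(H),"side",s(130,65,.095),s(125,167,.095))
print("flush pins",t(152,50,.024),t(487,46,.024),"up",t(316,46,.046), s(221,129,.046), "flush side",s(219,70,.024),s(224,262,.024))
a=H[0]-H[2];print(np.degrees(np.arctan2(-a[0],a[1])),np.linalg.norm(a))
a=sc[0]-sc[1]+sc[2]-sc[3];print(np.degrees(np.arctan2(-a[0],a[1])))
def fix(f1,p1,f2,p2):
    o1,d1=ray(f1,*p1);o2,d2=ray(f2,*p2)
    x=np.linalg.lstsq(np.c_[d1,-d2],o2-o1,rcond=None)[0];A=o1+d1*x[0];B=o2+d2*x[1];return (A+B)/2,np.linalg.norm(A-B)
print(fix(T,(287.4,298.7),S,(271,201.4)))
```

```text
screws [[ 0.5535  0.2183  0.021 ]
 [ 0.5488 -0.0829  0.021 ]
 [ 0.449   0.2197  0.021 ]
 [ 0.4446 -0.081   0.021 ]] [0.499  0.0685 0.021 ] [[ 0.4453  0.2204  0.021 ]
 [ 0.546  -0.0808  0.021 ]
 [ 0.4416 -0.0787  0.021 ]]
side centre [0.4956 0.0698 0.021 ]
heads top [[ 0.5     0.1636  0.095 ]
 [ 0.499   0.0682  0.095 ]
 [ 0.497  -0.0259  0.095 ]] side [0.4958 0.0681 0.095 ] [ 0.4947 -0.0262  0.095 ]
flush pins [0.5522 0.1627 0.024 ] [ 0.5494 -0.0281  0.024 ] up [0.5494 0.0674 0.046 ] [0.5483 0.0661 0.046 ] flush side [0.5496 0.1588 0.024 ] [ 0.5463 -0.0289  0.024 ]
-0.8933981964364637 0.18958640195331894
-0.8715774066664423
(array([0.4974, 0.0679, 0.0953]), np.float64(0.003153237087530729))
```

```bash
python3 -m handwheel '[{"dp":[0.05,-0.03,0],"delta_rot":[0,0,0]},{"dp":[0.1,-0.064,0],"delta_rot":[0,0,0]},{"dp":[0.15,-0.097,0],"delta_rot":[0,0,0]},{"dp":[0.2,-0.13,0],"delta_rot":[0,0,0]},{"dp":[0.25,-0.16,0],"delta_rot":[0,0,0]},{"dp":[0.3,-0.195,0],"delta_rot":[0,0,0]},{"dp":[0.35,-0.23,0],"delta_rot":[0,0,0]},{"dp":[0.375,-0.28,0],"delta_rot":[0,0,0]},{"dp":[0.4,-0.34,0],"delta_rot":[0,0,0]},{"dp":[0.42,-0.39,0],"delta_rot":[0,0,0]},{"dp":[0.44,-0.44,0],"delta_rot":[0,0,0]},{"dp":[0.46,-0.49,0],"delta_rot":[0,0,0]}]' 1 60
python3 -c "
from h import *
o=status.get_obs();print(o['joints'],o['tcp_pos'],o['orientation'])"
```

```text
clock: 1.8
tcp_pos: [0.4903, -0.0727, 0.2316]
orientation: [3.12, 0.363, 0.001]
contact_force: [1.5, -0.1, -0.0]
grip_width: 0.0854
gripper_force: 0.0
[ 0.2968  0.2001 -0.3126  1.9578  0.0733  0.9937 -1.3891] [ 0.4903 -0.0727  0.2316] [3.1202 0.363  0.0011]
```

```bash
python3 -m handwheel '[{"dp":[0.015,-0.05,0],"delta_rot":[0,0,0]},{"dp":[0.03,-0.1,0.01],"delta_rot":[0,0,0]},{"dp":[0.039,-0.135,0.03],"delta_rot":[0,0,0]},{"dp":[0.039,-0.135,0.04],"delta_rot":[0,0,0]},{"dp":[0.039,-0.135,0.04],"delta_rot":[0,0,0]},{"dp":[0.039,-0.135,0.04],"delta_rot":[0,0,0]}]'
python3 - <<'E'
from h import *
o=status.get_obs();print(o['joints'],o['tcp_pos'],o['orientation'])
f=vision.grab_frame("wrist"); cv2.imwrite("pics/w1.png",f["img"]); print({k:v for k,v in f.items() if k!="img"}, proj(f,(.4975,.068,.095)))
E
```

```text
clock: 2.55
tcp_pos: [0.4976, 0.0645, 0.1917]
orientation: [3.12, 0.359, 0.001]
contact_force: [0.8, -0.0, 0.1]
grip_width: 0.0858
gripper_force: 0.0
[ 0.0864  0.2665 -0.3962  1.9831  0.1293  0.9155 -1.7177] [0.4976 0.0645 0.1917] [3.1204 0.3594 0.0008]
{'fovy': 64.0714433472993, 'cx': 318.51878529934254, 'cy': 241.44288110477146, 'world_from_camera': array([[ 0.2275,  0.9283,  0.294 ,  0.5725],
       [-0.9738,  0.2168,  0.069 ,  0.0815],
       [ 0.0004, -0.302 ,  0.9533,  0.3355],
       [ 0.    ,  0.    ,  0.    ,  1.    ]])} [312.4033 241.4071]
```

View pics/w1.png

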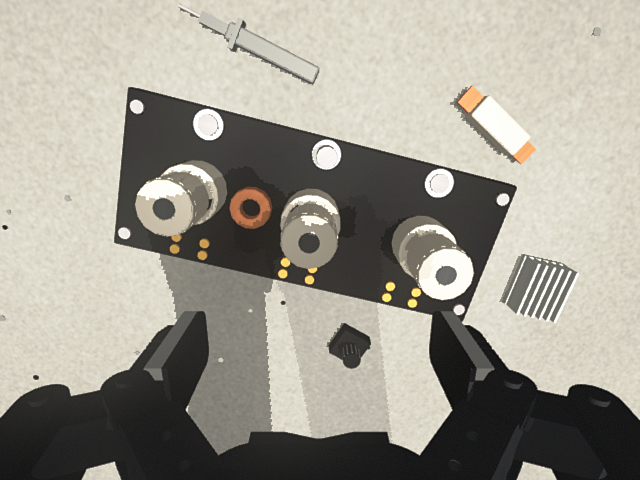

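The middle head's hole is at (309,243) and its pin stands at (326,155). The head nearly matches my estimate. The toroid at (250,208) is clear of the fingers.

Run:
```python
from h import *
f=vision.grab_frame("wrist");T=vision.grab_frame("top")
hsv=f["img"].max(2)[228:258,294:324]
M=cv2.moments(((hsv<75)*255).astype(np.uint8),True);c=(294+M["m10"]/M["m00"],228+M["m01"]/M["m00"])
p=onz(f,*c,.095);print(c,M["m00"],p)
o=status.get_obs();from scipy.spatial.transform import Rotation as R
A=R.from_rotvec(o["orientation"])
for q in (p,np.array([.4978,.068,.095])): print("tool shift",A.inv().apply(q-o["tcp_pos"]))
print(A.as_matrix())
```

```text
(308.65705128205127, 242.77564102564102) 312.0 [0.4961 0.0703 0.095 ]
tool shift [-0.0004 -0.0056  0.0969]
tool shift [ 0.0008 -0.003   0.0969]
[[ 0.9737  0.2279  0.0011]
 [ 0.2279 -0.9737 -0.0002]
 [ 0.001   0.0004 -1.    ]]
```

```bash
python3 -m handwheel '[{"dp":[0,-0.0045,0.03],"delta_rot":[0,0,0]},{"dp":[0,-0.0045,0.06],"delta_rot":[0,0,0]},{"dp":[0,-0.0045,0.09],"delta_rot":[0,0,0]},{"dp":[0,-0.0045,0.115],"delta_rot":[0,0,0]},{"dp":[0,-0.0045,0.13],"delta_rot":[0,0,0]},{"dp":[0,-0.0045,0.13],"delta_rot":[0,0,0]},{"dp":[0,-0.0045,0.13],"delta_rot":[0,0,0]}]'
python3 - <<'E'
from h import *
o=status.get_obs();print(o['joints'],o['tcp_pos'],o['orientation'])
f=vision.grab_frame("wrist"); cv2.imwrite("pics/w2.png",f["img"])
E
```

```text
clock: 3.58
tcp_pos: [0.4969, 0.0704, 0.0622]
orientation: [-3.121, -0.363, -0.002]
contact_force: [0.8, 0.0, -0.1]
grip_width: 0.0853
gripper_force: 0.0
[ 0.0181  0.4589 -0.3457  2.0817  0.2548  0.6389 -1.8393] [0.4969 0.0704 0.0622] [-3.1205 -0.3629 -0.0023]
```

View pics/w2.png

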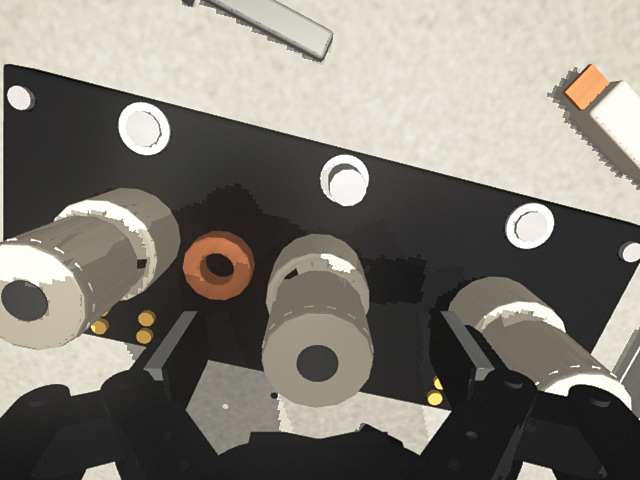

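The head hole at (317,363) sits midway between the pads at x ≈ 185 and 450. I'll do a quick check along tool x and then close.

```bash
python3 - <<'E'
from h import *
from scipy.spatial.transform import Rotation as R
f=vision.grab_frame("wrist");o=status.get_obs()
p=onz(f,317,363,.095);print(p,o["tcp_pos"],R.from_rotvec(o["orientation"]).inv().apply(p-o["tcp_pos"]))
E
python3 -m handwheel '[{"dp":[0,0,0],"delta_rot":[0,0,0]},{"dp":[0,0,0],"delta_rot":[0,0,0]},{"dp":[0,0,0],"delta_rot":[0,0,0]},{"dp":[0,0,0],"delta_rot":[0,0,0]},{"dp":[0,0,0],"delta_rot":[0,0,0]},{"dp":[0,0,0],"delta_rot":[0,0,0]}]' 0 80
```

```text
[0.4956 0.0701 0.095 ] [0.497  0.0705 0.0623] [-0.0013  0.     -0.0327]
clock: 4.42
tcp_pos: [0.4962, 0.0703, 0.0614]
orientation: [3.12, 0.363, 0.0]
contact_force: [-0.6, 0.1, 3.7]
grip_width: 0.0361
gripper_force: 79.4
```

```bash
python3 -m handwheel '[{"dp":[0,0,0.003],"delta_rot":[0,0,0]},{"dp":[0,0,0.005],"delta_rot":[0,0,0]},{"dp":[0,0,0.0065],"delta_rot":[0,0,0]},{"dp":[0,0,0.0065],"delta_rot":[0,0,0]},{"dp":[0,0,0.0065],"delta_rot":[0,0,0]}]'
```

```text
clock: 5.05
tcp_pos: [0.4963, 0.0704, 0.055]
orientation: [3.12, 0.363, 0.0]
contact_force: [-1.5, -0.2, 7.3]
grip_width: 0.0366
gripper_force: 80.2
```

```bash
python3 -m handwheel '[{"dp":[0,0,0],"delta_rot":[0,0,-0.12]},{"dp":[0,0,0],"delta_rot":[0,0,-0.24]},{"dp":[0,0,0],"delta_rot":[0,0,-0.36]},{"dp":[0,0,0],"delta_rot":[0,0,-0.36]}]'
python3 - <<'E'
from h import *
o=status.get_obs();print(o['joints'],o['moment'])
f=vision.grab_frame("wrist"); cv2.imwrite("pics/w3.png",f["img"])
E
```

```text
clock: 5.55
tcp_pos: [0.4968, 0.0704, 0.055]
orientation: [-3.004, -0.918, -0.002]
contact_force: [0.7, 0.1, 6.7]
grip_width: 0.0364
gripper_force: 79.8
[ 0.0865  0.4842 -0.4307  2.0803  0.3309  0.6408 -1.546 ] [-0.0702  0.0444  0.0517]
```

View pics/w3.png

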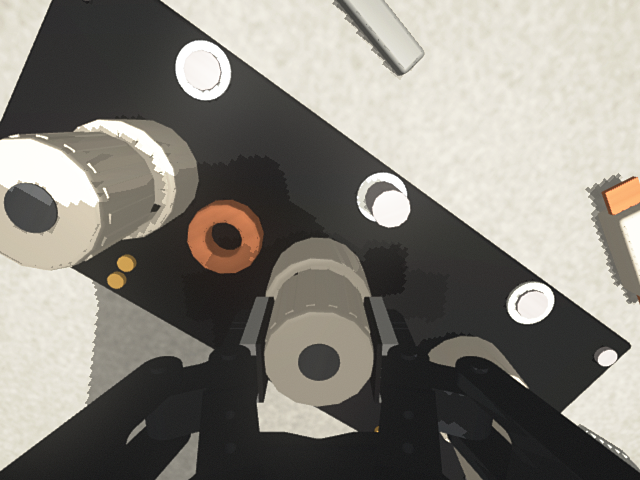

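The head, with its hole at (319,362), is gripped and pressed with the gap closed. It turns with a low moment, so I'll continue to about 72°.

```bash
python3 -m handwheel '[{"dp":[0,0,0],"delta_rot":[0,0,-0.12]},{"dp":[0,0,0],"delta_rot":[0,0,-0.24]},{"dp":[0,0,0],"delta_rot":[0,0,-0.36]},{"dp":[0,0,0],"delta_rot":[0,0,-0.48]},{"dp":[0,0,0],"delta_rot":[0,0,-0.6]},{"dp":[0,0,0],"delta_rot":[0,0,-0.72]},{"dp":[0,0,0],"delta_rot":[0,0,-0.82]},{"dp":[0,0,0],"delta_rot":[0,0,-0.9]},{"dp":[0,0,0],"delta_rot":[0,0,-0.9]},{"dp":[0,0,0],"delta_rot":[0,0,-0.9]}]'
python3 - <<'E'
from h import *
o=status.get_obs();print(o['joints'],o['moment'])
E
```

```text
clock: 6.85
tcp_pos: [0.4969, 0.0705, 0.055]
orientation: [2.307, 2.132, 0.002]
contact_force: [0.9, -0.4, 5.8]
grip_width: 0.0366
gripper_force: 79.7
[ 0.2585  0.5317 -0.6483  2.0691  0.4981  0.6954 -0.7942] [-0.06   -0.0678  0.0317]
```

```bash
python3 -m handwheel '[{"dp":[0,0,-0.004],"delta_rot":[0,0,0]},{"dp":[0,0,-0.008],"delta_rot":[0,0,0]},{"dp":[0,0,-0.012],"delta_rot":[0,0,0]},{"dp":[0,0,-0.012],"delta_rot":[0,0,0]}]'
```

```text
clock: 7.35
tcp_pos: [0.4956, 0.0701, 0.0666]
orientation: [-2.307, -2.132, 0.001]
contact_force: [1.0, -0.1, -1.9]
grip_width: 0.0363
gripper_force: 80.0
```

```bash
python3 -m handwheel '[{"dp":[0,0,-0.01],"delta_rot":[0,0,0]},{"dp":[0,0,-0.025],"delta_rot":[0,0,0]},{"dp":[0,0,-0.045],"delta_rot":[0,0,0]},{"dp":[0,0,-0.065],"delta_rot":[0,0,0]},{"dp":[0,0,-0.085],"delta_rot":[0,0,0]},{"dp":[0,0,-0.1],"delta_rot":[0,0,0]},{"dp":[0,0,-0.106],"delta_rot":[0,0,0]},{"dp":[0,0,-0.106],"delta_rot":[0,0,0]},{"dp":[0,0,-0.106],"delta_rot":[0,0,0]},{"dp":[0,0,-0.106],"delta_rot":[0,0,0]}]'
python3 - <<'E'
from h import *
f=vision.grab_frame("side"); cv2.imwrite("pics/s4.png",cv2.resize(f["img"][100:320,160:420],None,fx=2.5,fy=2.5))
E
```

```text
clock: 8.6
tcp_pos: [0.4957, 0.0703, 0.1722]
orientation: [-2.307, -2.132, 0.002]
contact_force: [0.3, -0.4, -0.9]
grip_width: 0.0365
gripper_force: 80.6
```

View pics/s4.png

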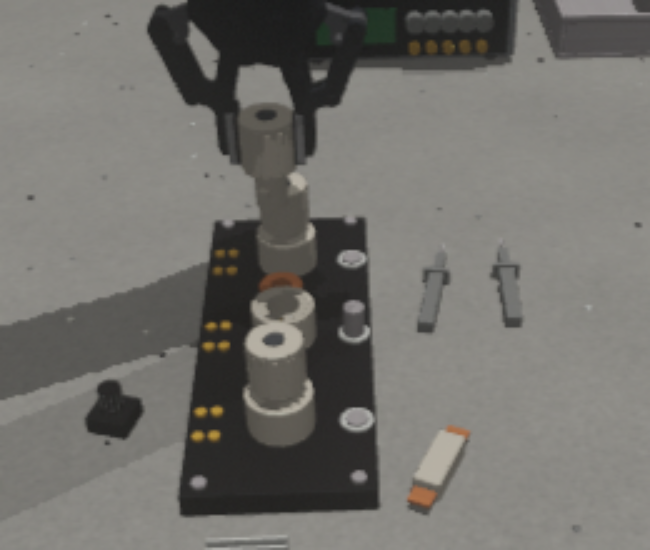

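The carrier hangs upright in the gripper with its head at crop (267,140). The middle holder at (283,318) is empty, the other two carriers are seated and the bystanders look undisturbed. Handing in.

```bash
python3 -c "
from bench import r
print(r.hand_in())"
```

```text
the job is handed in; nothing more can be done
None
```

I freed the blown middle fuse carrier (carrier_b) and handed the job in with it held still and upright, its underside about 11 cm above where it seats (about 9 cm above the holder's mouth). The other two carriers are still seated, and nothing else appeared to have moved in the last picture.

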